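Top up the drive magazine

ROBOT

A 6-joint arm with a two-finger parallel gripper is mounted at the origin on the work surface. World frame = base frame: x ahead of the robot, y to its left, z up, the work surface at z = 0. Lengths are in m, angles in rad, forces in N, time in s.
With the tool pointing down it reaches from about 0.225 to 0.875 m from the base axis. Payload 3.4 kg.
Tool frame: the origin (TCP) lies at the very end of the fingers, on their centre line; the grasp point (between the pads) lies 19 mm behind it; x points along the fingers, y is the direction in which the jaws open and shut, and the axes are right-handed (so a half turn about x gives the same grasp; the last joint's range is limited). The gripper opens to 85 mm and grips with 20 to 120 N. Pads are 22 mm wide; open, the fingers measure 114 mm over their backs; the gripper's body (76 mm by 85 mm) begins 54 mm behind the grasp point. The pads swing forward as they close: fully open they stand 13 mm farther back than shut.
Start: joints at [1.208, 0.276, 1.505, -0, 1.361, -0.121], TCP at [0.138, 0.558, 0.231] pointing down, gripper open.
Joint ranges: [-2.89, 2.89], [-0.75, 2.08], [0.22, 2.7], [-1.18, 4.32], [0.11, 2.71], [-2.7, 2.7]. Speed limits (rad/s): [2.57, 2.57, 3.14, 3.14, 3.14, 3.14].

INTERFACE

Orientations are given as a rotation vector (axis times angle).
In Python, from bench import bot gives the robot as it stands.
- The arm moves only by the shell command python3 -m handwheel 'ROWS'. ROWS is JSON, a list of rows, each a list of 3 entries, a list of its own where there are three numbers: the closure, from -1 (fully open) to 1 (shut), then the shift along the tool's x, y, z in mm, then the turn, a rotation vector about the tool's x, y, z in degrees. In form: [[grip, [x, y, z], [wx, wy, wz]], ...]. A call has 1 to 5 rows; each row is the pose to reach, as a shift and turn from the pose commanded when the call began, along the tool's axes at that moment; what a row does not reach only later rows make up. A row lasts 1/10 s, in which the tool goes at most 50 mm and 8.59 degrees, less where a joint would pass 70% of its speed; a pose out of reach is approached as far as the arm can. A call with a gripper value outside its range is refused whole. The fingers move at their own pace and stop on an object; the grip force is fixed at half the most. Time passes only in rows, so rows that repeat a pose let the fingers close. It gives the time, the measured TCP pose, the force and the opening at its end, in the units of the state.
- bot.state(): the state, without advancing time (a new reading comes with each control period).
- bot.camera(name): name is "scene" or "side" or "wrist"; returns a dict with "img" (480x640x3 uint8, blue, green, red), "z_map" (480x640 float32, m along the optical axis (not along the pixel's ray), 0 where there is no reading), "vertical_fov" (degrees; the focal length in pixels is half the picture's height over the tangent of half this angle, whatever the lens; pixels are square), "cx", "cy" (the principal point, pixels), "k1" (the pictures are not rectified: a ray, as slopes to the right and down, at radius r is drawn at 1 + k1 r^2 times it, then the intrinsics apply), "xyz" and "orientation" of the camera in the world; the wrist camera has in their place "T_tool_cam" (4x4, takes a point from camera to tool coordinates, whose origin is the TCP and whose axes are the tool frame's). Camera axes: x right, y up, looking along -z (the intrinsics and any distortion apply to the point x, -y, -z); pixel columns grow to the right and rows downward; lengths in m; the calibration is good to about 2 mm. A picture is of the moment at which its call begins: read the wrist's pose just before it.
- bot.close_job(): hands the job in, once; it reports no verdict.
Trained networks look in a picture, given as the dict that the camera call returned (one of the last four; its "shot" number tells which), for a name from the list of things; names that differ only in an ending like _2 or _b are one class to them, and where a whole thing is asked for, a point or a joint stands for the part that bears it (a point fixed in the world has none). Each returns a list of dicts, best first, with "p" (0 to 1); they miss things now and then, are a little off and sometimes report something else, mostly with a low value. They report only what shows in the picture. A call takes as long as a camera call.
- bot.boxes_of(picture, thing): "box" ([left, top, right, bottom] in pixels, round what is visible of it).
- bot.landmark_of(picture, thing): "position" ([column, row] in pixels: a listed point, or the origin of a listed thing).
The state is a dict: "clock": time; "joints": joint angles; "qvel": joint speeds; "joint_torque": joint torques, N m; "tool_pos": TCP position; "ee_rot": TCP orientation; "ft_force": force on the tool from outside, world axes, zero at the start; "wrist_torque": the same for the moment, N m; "gripper_width": finger opening in m.
Only numpy, scipy, OpenCV 4.12 (cv2) and the standard library are available. Lean on these libraries where they do the work, as an engineer would, in place of code of your own. Each camera call takes 0.05 s, during which the arm holds its last target.

TASK

Top up the drive magazine: draw its sprung follower back by the post until you feel the lock pin drop into its catch, without straining it, and let go. Take the laptop hard drive from the slotted holder and set it gently down, upright, on the magazine floor between the standing drives and the follower. Then lift the lock pin by its knob and ease the follower forward, without letting it snap, until it holds all three drives tight against the front stop, and leave everything else undisturbed.

Things in the scene. Friction and masses are not known exactly. Their poses are not given: they have to be found in the camera images.
- magazine: Fixed aluminium feed tray, 286 x 118 mm, 45 mm high, for laptop drives standing on edge across it like cards in a file. Origin on the table under its middle line; x runs along the track from front stop to rear, y across, z up. Inside it is 104 mm wide; side walls 3 mm thick, 40 mm high, flared lips above them reach 45 mm high and 59 mm out from the middle.
- magazine_floor (a point): Where the track floor (16 mm above the table, 280 mm long) meets the front stop, on the middle line: magazine x = -130 mm. The stop is 51 mm high, notched in the middle. Two drives stand against it, filling the first 19 mm; tops 86 mm above the table.
- follower (a joint): Slide of the follower, m: 0 at the start, paddle on the two standing drives; grows as it is drawn back (+x of the magazine), 0.0095 when it holds three drives, end at 0.150. A spring pulls it forward with 7 to 9 N all the way: let go unlatched it snaps. Its latched place lies between 0.075 and 0.137, differs from tray to tray and must be felt.
- paddle (a point): Middle of the front face of the follower's paddle: black, upright, 94 mm wide, 4 mm thick, from 19 to 73 mm above the table. Behind it runs a low sled, 88 mm long, top 24 mm high. A lock pin in the sled rides on a steel floor strip, pressed down with 3 N; over the strip's hole it drops 8 mm by itself, and then the follower comes to a hard stop within 3 mm and stays when let go.
- post (a point): Centre of the grip on the steel post by which the follower is pulled, 61 mm above the table, 60 mm behind the paddle face. The post is 22 x 22 mm, sides parallel to the magazine's, from 24 to 74 mm above the table; the pin's knob is above it, and must be left free to drop. Moves with the follower; axes as the magazine's. Pulled against its catch, it bears 15 N on top of its spring, not much more.
- knob_down (a point): Middle of the lock pin's round black knob (16 mm diameter, 22 mm tall) when the pin is in its hole: 86 mm above the table, over the post; it spans 75 to 97 mm. While the pin rides on the strip the knob is 8 mm higher. A lift of 8 to 20 mm out of the hole frees the pin, against 3 N plus friction. Whoever holds the knob holds the follower. Moves with the follower.
- drive_mid (a point): Centre of the laptop hard drive to be loaded: silver with a dark green circuit board on one face, 9.5 mm thick (x), 100 mm long (y), 70 mm tall (z), about 105 g. It stands on its long edge in one of the holder's two slots, its underside 35 mm below this point and 6 mm above the table. In the magazine its x lies along the magazine's x, either way round.
- holder: Fixed grey plastic holder, 130 x 114 x 32 mm, with two slots 11.5 mm wide and 26 mm deep along its y axis, at x = -34 mm and x = +34 mm; origin on the table under its middle. The drive stands in one, the card in the other.
- stock_a_mid (a point): Centre of the first drive already in the magazine, against the front stop; same size as the one to load; stands loose on its edge while the follower is back.
- stock_b_mid (a point): Centre of the second drive already in the magazine, behind the first.
- card: Bystander: small graphics card, lower than the drive, black with a round fan on one face and a green board on the other, 10 x 98 x 60 mm, in the holder's other slot; origin at its underside.
- screwdriver: Bystander: screwdriver lying on the bench, 170 mm long.
- heatsink: Bystander: finned heat sink, 80 x 80 x 42 mm.
- big_drive: Bystander: 3.5-inch hard drive lying flat, 147 x 102 x 26 mm.
- memory: Bystander: memory module lying flat, 30 x 133 x 7 mm.
- mug: Bystander: white mug, 82 mm diameter, 95 mm tall.
- multimeter: Bystander: multimeter lying flat, 150 x 74 x 42 mm.

How it is judged:
By the outcome, as a careful person would: the job done as asked, in the order asked, and still so for the second after the job is handed in, with the robot touching nothing.
It also fails if it takes over 72 s, if anything falls off the work surface, if the arm or the gripper's body presses on something with over 40 N, if the wrist force passes 120 N, or if a joint passes its speed limit or range.

## Working session

There is one attempt and no reset: what is moved stays moved. The work goes in short steps, Python scripts to look and compute and a shell command to move; the robot and the scene stay as the last step left them, time stands still between calls to the robot, and variables do not carry over. Pictures are saved under pics/ and viewed, and the job is handed in when it is done.

```bash
ls; mkdir -p pics; cat > h.py <<'E'
import numpy as np, cv2
from scipy.spatial.transform import Rotation as R
from bench import bot
def cam(n):
    s=bot.state(); p=bot.camera(n)
    if 'T_tool_cam' in p:
        T=np.eye(4);T[:3,:3]=R.from_rotvec(s['ee_rot']).as_matrix();T[:3,3]=s['tool_pos']
        p['T']=T@np.array(p['T_tool_cam'])
    else:
        T=np.eye(4);o=np.array(p['orientation'],float)
        T[:3,:3]=o if o.shape==(3,3) else (R.from_rotvec(o) if o.size==3 else R.from_quat(o)).as_matrix()
        T[:3,3]=p['xyz'];p['T']=T
    p['f']=240/np.tan(np.radians(p['vertical_fov'])/2)
    return p
def ray(p,uv):
    d=np.array([(uv[0]-p['cx'])/p['f'],(uv[1]-p['cy'])/p['f']]);s=d.copy()
    for _ in range(20): s=d/(1+p['k1']*(s@s))
    return p['T'][:3,:3]@np.array([s[0],-s[1],-1.]),p['T'][:3,3]
def atz(p,uv,z):
    d,o=ray(p,uv);return o+d*(z-o[2])/d[2]
def atdepth(p,uv):
    d,o=ray(p,uv);u,v=int(round(uv[0])),int(round(uv[1]))
    w=p['z_map'][max(0,v-1):v+2,max(0,u-1):u+2];w=w[w>0]
    return o+d*np.median(w) if len(w) else None
def proj(p,X):
    c=p['T'][:3,:3].T@(np.array(X)-p['T'][:3,3]);s=np.array([c[0],-c[1]])/-c[2]
    s=s*(1+p['k1']*(s@s));return s*p['f']+[p['cx'],p['cy']]
def cloud(p):
    v,u=np.mgrid[0:480,0:640];d=np.stack([(u-p['cx'])/p['f'],(v-p['cy'])/p['f']],-1);s=d.copy()
    for _ in range(20): s=d/(1+p['k1']*(s**2).sum(-1,keepdims=True))
    c=np.stack([s[...,0],-s[...,1],-np.ones(u.shape)],-1)*p['z_map'][...,None]
    X=c@p['T'][:3,:3].T+p['T'][:3,3];X[p['z_map']<=0]=np.nan;return X
E
cat > look.py <<'E'
from h import *
import sys,pickle
tag=sys.argv[1]
print(bot.state())
for n in sys.argv[2:]:
    p=cam(n);cv2.imwrite(f'pics/{tag}_{n}.png',p['img']);pickle.dump(p,open(f'{tag}_{n}.pkl','wb'))
    print(n,p['f'],p['k1'],p['cx'],p['cy'],p['T'][:3,3],p['shot'])
    for t in ['magazine','magazine_floor','paddle','post','knob_down','drive_mid','holder','stock_a_mid','stock_b_mid','card']:
        for r in bot.landmark_of(p,t)[:2]:
            uv=r['position'];x=atdepth(p,uv);print(' ',t,round(r['p'],2),np.round(uv,1),None if x is None else np.round(x,4))
E
python3 look.py a scene side
```

```text
pics
{'clock': 0.0, 'joints': array([ 1.20802529e+00,  2.76635876e-01,  1.50612006e+00, -2.15071122e-05,
        1.36071218e+00, -1.20985911e-01]), 'qvel': array([ 0.00151244, -0.00258194, -0.00108697,  0.00062441, -0.00017799,
       -0.00067765]), 'joint_torque': array([-1.48999352e-03, -4.16772687e+01, -2.45804375e+01, -1.97691552e-04,
        1.07876028e-02, -5.88778306e-06]), 'tool_pos': array([0.13749351, 0.55778013, 0.23042162]), 'ee_rot': array([ 0.18838461,  1.56287802, -0.19125863]), 'ft_force': array([ 0.20630302,  0.30978052, -0.21661068]), 'wrist_torque': array([-0.03042516, -0.05674284,  0.00521893]), 'gripper_width': 0.08522189776305562}
scene 504.13030737657385 0.00038295571513237393 326.3509715494198 240.39405745474605 [1.42974498 0.3754048  0.93713644] 1
  magazine 0.64 [390.  292.1] [0.5732 0.1707 0.0144]
  magazine_floor 0.96 [340.  286.4] [ 0.593   0.0439 -0.001 ]
  magazine_floor 0.3 [390.9 293.6] [0.5778 0.1746 0.015 ]
  paddle 0.61 [348.8 274.2] [0.6222 0.0771 0.0831]
  paddle 0.29 [270.4 238.6] [ 0.5249 -0.1953  0.0221]
  post 0.94 [373.1 275.4] [0.5876 0.127
[... 578 characters left out ...]
or 0.74 [337.1 241.2] [0.6044 0.0473 0.0178]
  magazine_floor 0.18 [337.4 318. ] [ 0.4669 -0.2673  0.0341]
  paddle 0.54 [330.4 227.7] [0.578  0.0376 0.0733]
  post 0.72 [316.9 214.5] [0.5698 0.1176 0.0745]
  knob_down 0.52 [314.4 211.3] [0.5977 0.2079 0.0329]
  knob_down 0.25 [339.2 240.2] [0.6125 0.0508 0.0173]
  drive_mid 0.92 [344.9 314.3] [ 0.4818 -0.2736  0.0453]
  holder 0.65 [337.9 315. ] [ 0.4675 -0.268   0.0432]
  stock_a_mid 0.74 [336.8 230.4] [0.6034 0.05   0.0524]
  stock_a_mid 0.59 [337.8 300.9] [ 0.4699 -0.2592  0.0757]
  stock_b_mid 0.52 [330.7 230.4] [0.5812 0.0421 0.0615]
  card 0.64 [349.4 426.2] [ 0.3743 -0.5306  0.0346]
  card 0.59 [337.9 304.5] [ 0.4666 -0.2675  0.073 ]
```

View pics/a_scene.png

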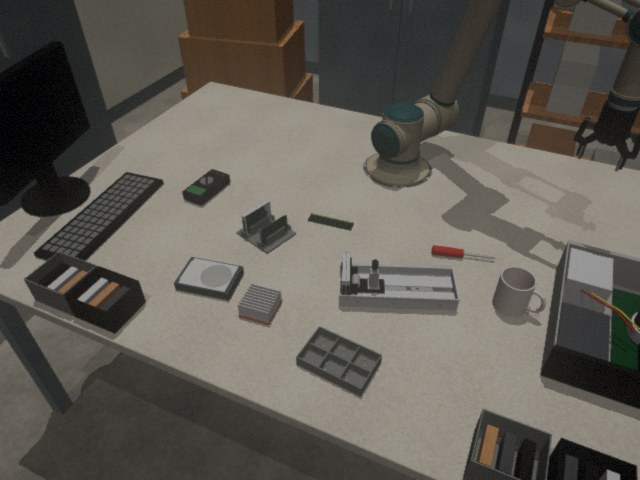

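View pics/a_side.png

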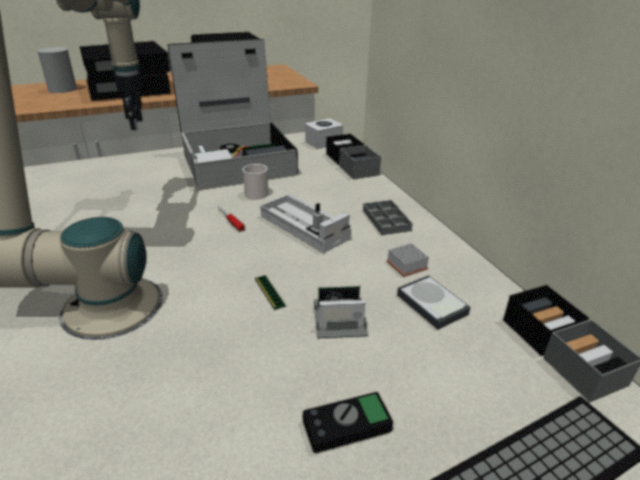

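```bash
cat >> h.py <<'E'
def goto(pos,yjaw=None,s=None):
    """tool x down, y along yjaw (world xy angle deg)"""
    s=s or bot.state();M=R.from_rotvec(s['ee_rot']).as_matrix()
    if yjaw is None: N=M
    else:
        a=np.radians(yjaw);x=np.array([0,0,-1.]);y=np.array([np.cos(a),np.sin(a),0]);
        if (M[:,1]@y)<0:y=-y
        N=np.stack([x,y,np.cross(x,y)],1)
    d=M.T@(np.array(pos)-s['tool_pos'])*1000
    w=np.degrees(R.from_matrix(M.T@N).as_rotvec())
    print('shift',np.round(d,1),'turn',np.round(w,2),'norm',np.round([np.linalg.norm(d)/50,np.linalg.norm(w)/8.59],1),'rows')
E
python3 - <<'E'
from h import *
import pickle
s=bot.state();print(R.from_rotvec(s['ee_rot']).as_matrix().round(3))
p=cam('wrist');print(np.array(p['T_tool_cam']).round(3),p['f'])
# magazine edges from cloud
for n in('scene','side'):
    X=cloud(pickle.load(open(f'a_{n}.pkl','rb')))
    m=(X[...,2]>.036)&(X[...,2]<.055)&(abs(X[...,0]-.57)<.12)&(abs(X[...,1]-.17)<.19)
    P=X[m];print(n,m.sum(),cv2.minAreaRect((P[:,:2]*1000).astype(np.float32)))
    m=(X[...,2]>.06)&(abs(X[...,0]-.48)<.12)&(abs(X[...,1]+.24)<.12);P=X[m]
    print(m.sum(),cv2.minAreaRect((P[:,:2]*1000).astype(np.float32)),P[:,2].max())
goto([.56,.13,.33],0)
E
```

```text
[[ 0.     0.239  0.971]
 [ 0.     0.971 -0.239]
 [-1.     0.     0.   ]]
[[ 0.     0.285 -0.959 -0.141]
 [ 1.    -0.001  0.    -0.   ]
 [-0.001 -0.959 -0.285 -0.072]
 [ 0.     0.     0.     1.   ]] 361.7601764297043
scene 958 ((553.015625, 181.36669921875), (124.63658905029297, 288.6733703613281), 21.688858032226562)
221 ((489.05780029296875, -233.09385681152344), (83.77388000488281, 99.89823913574219), 73.11752319335938) 0.07812476529255363
side 580 ((552.6181030273438, 178.96255493164062), (122.85385131835938, 293.8016662597656), 20.794132232666016)
434 ((488.5051574707031, -235.79359436035156), (82.94688415527344, 98.99369812011719), 71.11705780029297) 0.07835147260456876
shift [ -98.7 -314.7  512.6] turn [ 7.614e+01 -0.000e+00 -1.000e-02] norm [12.2  8.9] rows
```

```bash
python3 - <<'E'
from h import *
goto([.545,.19,.28],21)
E
```

```text
shift [ -48.7 -260.   483.6] turn [ 5.514e+01 -0.000e+00 -1.000e-02] norm [11.   6.4] rows
```

```bash
python3 -m handwheel '[[-1,[-10,-26,48],[8,0,0]],[-1,[-18,-48,88],[16,0,0]],[-1,[-26,-72,132],[24,0,0]],[-1,[-34,-96,176],[32,0,0]],[-1,[-42,-118,220],[40,0,0]]]'; python3 - <<'E'
from h import *
goto([.545,.19,.28],21)
E
```

```text
clock: 1.65
tool_pos: [0.3216, 0.3916, 0.2734]
ee_rot: [0.738, 1.442, -0.737]
ft_force: [1.5, 1.3, 0.8]
gripper_width: 0.085
shift [ -6.6  63.  294.3] turn [ 1.485e+01 -1.000e-02 -4.000e-02] norm [6.  1.7] rows
```

```bash
python3 -m handwheel '[[-1,[-2,10,48],[3,0,0]],[-1,[-3,20,96],[6,0,0]],[-1,[-4,31,144],[9,0,0]],[-1,[-5,42,192],[12,0,0]],[-1,[-6,52,240],[15,0,0]]]'; python3 -m handwheel '[[-0.3,[0,0,46],[0,0,0]],[-0.3,[0,0,46],[0,0,0]]]'; python3 - <<'E'
from h import *
import pickle
goto([.545,.19,.28],21)
p=cam('wrist');cv2.imwrite('pics/b_wrist.png',p['img']);pickle.dump(p,open('b_wrist.pkl','wb'))
for t in ['knob_down','post','magazine_floor','paddle']:
  for r in bot.landmark_of(p,t)[:1]:
    uv=r['position'];x=atdepth(p,uv);print(' ',t,round(r['p'],2),np.round(uv,1),None if x is None else np.round(x,4))
E
```

```text
clock: 2.15
tool_pos: [0.5056, 0.2284, 0.279]
ee_rot: [0.936, 1.36, -0.934]
ft_force: [-0.6, 0.3, -1.2]
gripper_width: 0.0857
clock: 2.35
tool_pos: [0.5235, 0.1819, 0.2783]
ee_rot: [0.936, 1.357, -0.94]
ft_force: [-0.2, 0.1, 0.3]
gripper_width: 0.0589
shift [-1.7 23.   0.1] turn [-0.23  0.19  0.03] norm [0.5 0. ] rows
  knob_down 0.78 [344.7 278.6] [0.5683 0.1286 0.0935]
  post 0.61 [349.7 272.1] [0.575  0.1294 0.0726]
  magazine_floor 0.64 [344.6 315.4] [0.5949 0.0697 0.0484]
  paddle 0.88 [347.7 312.7] [0.5982 0.0719 0.0437]
```

View pics/b_wrist.png

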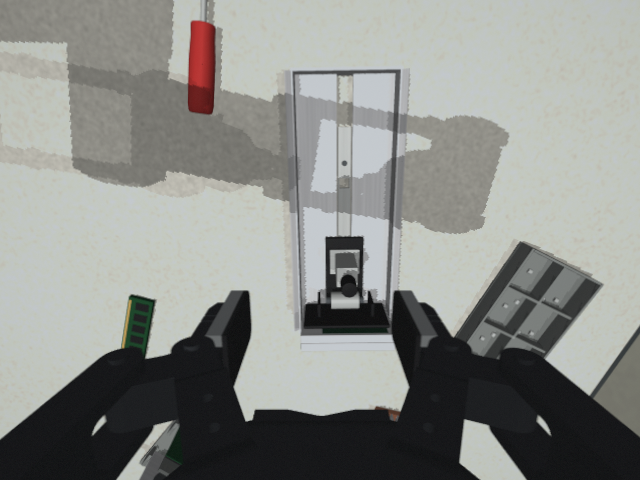

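```bash
python3 - <<'E'
from h import *
import pickle
p=pickle.load(open('b_wrist.pkl','rb'))
X=cloud(p)
P=X[200:420,290:400].reshape(-1,3);P=P[np.isfinite(P[:,0])]
for lo,hi,n in((.038,.049,'lips'),(.0765,.092,'>76'),(.094,.115,'knob')):
    Q=X.reshape(-1,3);m=(Q[:,2]>lo)&(Q[:,2]<hi)&(np.hypot(Q[:,0]-.565,Q[:,1]-.17)<.18);Q=Q[m]
    print(n,m.sum(),Q.mean(0).round(4) if m.any() else '',cv2.minAreaRect((Q[:,:2]*1000).astype(np.float32)) if m.any() else '')
# lip profile by rows: edges
for r in (90,110,130,150,180,210,230):
    a=[atz(p,(u,r),.045) for u in (0,1)]
    row=X[r,270:425]; 
    k=np.where((row[:,2]>.036)&(row[:,2]<.05))[0]
    print(r,k.min()+270,k.max()+270,row[k.min()].round(4),row[k.max()].round(4))
for uv in((345,163),(345,183),(345,75)): print(uv,atz(p,uv,.016).round(4))
E
python3 - <<'E'
import cv2
i=cv2.imread('pics/b_wrist.png')[60:360,260:430];cv2.imwrite('pics/b_crop.png',cv2.resize(i,None,fx=2,fy=2,interpolation=cv2.INTER_CUBIC))
E
```

```text
lips 4703 [0.5499 0.1847 0.0414] ((552.7919311523438, 178.3034210205078), (120.44339752197266, 288.8988952636719), 21.520477294921875)
>76 1861 [0.598  0.062  0.0837] ((588.383056640625, 89.98600769042969), (101.01173400878906, 87.51982116699219), 20.830121994018555)
knob 251 [0.5732 0.124  0.1022] ((573.7704467773438, 122.92054748535156), (15.000414848327637, 15.152246475219727), 9.031550407409668)
90 285 408 [0.4523 0.2716 0.0431] [0.563  0.3136 0.0434]
110 285 407 [0.458  0.2546 0.0412] [0.5697 0.2968 0.0435]
130 286 406 [0.4653 0.2372 0.0435] [0.5768 0.2795 0.0425]
150 287 405 [0.4724 0.2193 0.042 ] [0.5837 0.2616 0.044 ]
180 288 403 [0.4834 0.1913 0.0436] [0.594  0.2335 0.045 ]
210 289 402 [0.4948 0.1617 0.0428] [0.6064 0.2044 0.0442]
230 290 400 [0.5031 0.1413 0.0428] [0.6139 0.1834 0.0429]
(345, 163) [0.5346 0.2266 0.016 ]
(345, 183) [0.5427 0.2064 0.016 ]
(345, 75) [0.5016 0.3084 0.016 ]
```

View pics/b_crop.png

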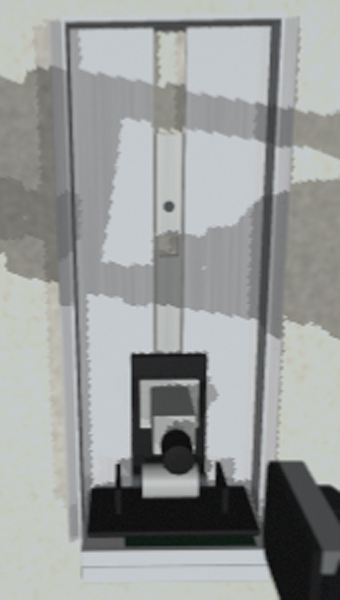

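```bash
cat >> h.py <<'E'
ang=111.3;a_=np.radians(ang);ux=np.array([np.cos(a_),np.sin(a_)]);uy=np.array([-np.sin(a_),np.cos(a_)]);C0=np.array([.5528,.1785])
def mag(P): P=np.atleast_2d(P);d=P[:,:2]-C0;return np.stack([d@ux,d@uy,P[:,2]],1)*1000
def unmag(x,y): return C0+ux*x/1000+uy*y/1000
E
python3 - <<'E'
from h import *
import pickle
for f in('a_scene','a_side','b_wrist'):
    p=pickle.load(open(f+'.pkl','rb'))
    X=cloud(p).reshape(-1,3);X=X[np.isfinite(X[:,0])];M=mag(X)
    M=M[(abs(M[:,0])<165)&(abs(M[:,1])<75)&(M[:,2]>10)]
    print(f)
    def rep(n,m):
        Q=M[m]
        if len(Q)>5: print(' ',n,len(Q),'x',np.percentile(Q[:,0],[1,5,50,95,99]).round(1),'y',np.percentile(Q[:,1],[1,5,50,95,99]).round(1),'z',np.percentile(Q[:,2],[5,50,95]).round(1))
    x,y,z=M.T
    rep('all lip',(z>36)&(z<50)); rep('lip+x',(z>39)&(z<50)&(x>60)&(abs(y)<45)); 
    rep('posttop',(z>66)&(z<79)&(x>-95)); rep('knob',(z>82)&(x>-80)); rep('knobtop',(z>101)&(x>-80))
    rep('drivetops',(z>80)&(x<-85)); rep('frontstop',(z>44)&(z<55)&(x<-125));rep('sled',(z>20)&(z<28)&(abs(y)<25));rep('floor',(z>12)&(z<19)&(abs(y)<48))
E
```

```text
a_scene
  all lip 908 x [-139.  -126.9  -18.6  143.2  146.1] y [-62.1 -59.7  11.4  57.9  59.5] z [36.6 40.9 47.2]
  lip+x 21 x [142.8 143.  144.  145.5 146. ] y [-44.  -40.6  -9.   28.1  38.9] z [39.4 40.5 42.7]
  posttop 65 x [-68.1 -67.9 -58.3 -48.3 -48.2] y [-15.5 -14.2  -7.5   4.2   8.2] z [66.7 73.1 75.6]
  knob 62 x [-64.9 -64.5 -57.8 -50.5 -49.8] y [-10.8 -10.   -6.1   3.9   4.8] z [ 85.8  99.5 105.2]
  knobtop 28 x [-64.9 -64.1 -57.8 -50.6 -50.5] y [-10.2  -9.5  -3.8   4.3   5.2] z [101.3 103.8 106.1]
  drivetops 230 x [-136.3 -135.5 -127.1 -119.1 -117.7] y [-53.5 -51.6  -8.4  41.3  45.6] z [81.9 84.8 87.8]
  frontstop 45 x [-139.5 -139.3 -137.  -127.3 -127.1] y [-62.  -60.8 -41.4  43.3  46.2] z [45.5 49.9 52.8]
  sled 254 x [-94.9 -90.  -62.8 142.9 144.3] y [-24.7 -23.8 -10.   16.3  20.6] z [20.6 23.6 27.1]
  floor 1534 x [-92.1 -76.5  44.4 133.8 142.1] y [-30.8 -27.9   9.7  44.6  47.3] z [12.8 15.2 18. ]
a_side
  all lip 509 x [-144.4 -142.7  -37.5  140.5  143.6] y [-59.4 -57.2   0.8  58.6  61. ] z [36.5 40.9 47.8]
  lip+x 22 x [136.  136.8 141.  143.6 145.1] y [-41.8 -39.1
[... 881 characters left out ...]
1.2 141.2 142.8 143.9 144.1] y [-43.4 -41.8   5.4  37.   42.7] z [39.  39.3 39.9]
  posttop 284 x [-69.6 -67.2 -53.9 -48.8 -48.5] y [-10.4  -9.5   2.5  11.2  11.3] z [68.  72.2 73.6]
  knob 50572 x [ 2.9  6.6 25.3 33.5 34.3] y [-36.2 -32.3   8.1  65.7  73.2] z [301.6 353.  372.1]
  knobtop 50455 x [ 3.4  6.8 25.3 33.5 34.3] y [-36.2 -32.3   8.3  65.7  73.2] z [302.3 353.1 372.1]
  drivetops 1648 x [-138.3 -137.2 -127.6 -119.6 -118.9] y [-47.9 -43.4  -0.1  44.3  48.5] z [81.8 84.3 85.5]
  sled 1387 x [-116.2 -102.1  -51.8  -32.2  141.5] y [-21.5 -20.4   7.   21.9  22.3] z [21.3 22.8 27. ]
  floor 15741 x [-111.7  -90.2   41.4  132.2  140.2] y [-47.3 -44.2  -1.3  44.1  47.2] z [13.  14.4 15.7]
```

```bash
python3 - <<'E'
from h import *
q=unmag(-59,0.3);print(q)
goto([*q,.13],21.3)
E
```

```text
[0.57395232 0.12342124]
shift [148.9  26.8  80. ] turn [-0.07 -0.04 -0.01] norm [3.4 0. ] rows
```

```bash
python3 -m handwheel '[[-0.2,[42,8,23],[0,0,0]],[-0.2,[84,16,46],[0,0,0]],[-0.2,[126,24,69],[0,0,0]],[-0.2,[149,26.8,80],[0,0,0]],[-0.2,[149,26.8,80],[0,0,0]]]'; python3 - <<'E'
from h import *
goto([*unmag(-59,0.3),.042],21.3)
print(bot.state()['ft_force'])
p=cam('wrist');cv2.imwrite('pics/c_wrist.png',p['img'])
X=cloud(p).reshape(-1,3);X=X[np.isfinite(X[:,0])];M=mag(X);x,y,z=M.T
for lo,hi in((66,78),(88,108)):
    m=(z>lo)&(z<hi)&(x>-95)&(x<-30)&(abs(y)<17)
    print(m.sum(),np.percentile(M[m],[2,50,98],axis=0).round(1) if m.any() else '')
E
```

```text
clock: 3.1
tool_pos: [0.5723, 0.1223, 0.1261]
ee_rot: [0.93, 1.368, -0.938]
ft_force: [-0.2, -0.3, -0.1]
gripper_width: 0.0509
shift [84.1  2.6 -0.3] turn [-0.12 -0.12  0.42] norm [1.7 0.1] rows
[-0.19046532 -0.28516395 -0.10300027]
861 [[-68.3 -10.4  66.9]
 [-53.6   0.4  72.2]
 [-48.7  11.3  73.7]]
1008 [[-66.1  -6.8  89. ]
 [-57.1   0.6 103. ]
 [-51.9   7.5 104.4]]
```

View pics/c_wrist.png

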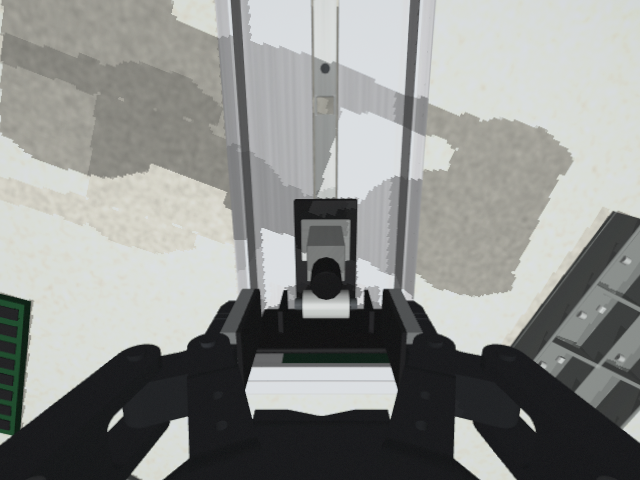

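```bash
python3 -m handwheel '[[-0.2,[42,1.5,0],[0,0,0]],[-0.2,[84,2.6,0],[0,0,0]],[-0.2,[84,2.6,0],[0,0,0]]]'; python3 -m handwheel '[[1,[0,0,0],[0,0,0]],[1,[0,0,0],[0,0,0]],[1,[0,0,0],[0,0,0]],[1,[0,0,0],[0,0,0]]]'; cat > st.py <<'E'
from h import *
s=bot.state();f=np.array(s['ft_force']);m=mag(s['tool_pos'])[0]
print('t',round(s['clock'],2),'mag',m.round(2),'f_mag x,y,z',np.round([f[:2]@ux,f[:2]@uy,f[2]],2),'w',round(s['gripper_width'],4))
E
python3 st.py
```

```text
clock: 3.45
tool_pos: [0.5735, 0.1244, 0.0433]
ee_rot: [0.929, 1.369, -0.936]
ft_force: [-1.3, 0.2, -0.6]
gripper_width: 0.0511
clock: 3.85
tool_pos: [0.5745, 0.1227, 0.0488]
ee_rot: [0.929, 1.364, -0.935]
ft_force: [-8.0, -2.1, 5.0]
gripper_width: 0.021
t 3.85 mag [-59.83   0.09  48.82] f_mag x,y,z [0.97 8.2  4.98] w 0.021
```

```bash
python3 -m handwheel '[[1,[0,0,0],[0,0,0]],[1,[0,0,-3],[0,0,0]],[1,[0,0,-6],[0,0,0]],[1,[0,0,-10],[0,0,0]],[1,[0,0,-14],[0,0,0]]]'; python3 st.py
```

```text
clock: 4.35
tool_pos: [0.5707, 0.1323, 0.0488]
ee_rot: [0.925, 1.36, -0.936]
ft_force: [-5.7, -13.3, 3.6]
gripper_width: 0.021
t 4.35 mag [-49.59   0.1   48.82] f_mag x,y,z [-10.27  10.17   3.59] w 0.021
```

```bash
python3 -m handwheel '[[1,[-0.5,-1,-8],[0,0,0]],[1,[-1,-2,-18],[0,0,0]],[1,[-1.5,-3,-28],[0,0,0]],[1,[-1.5,-3,-38],[0,0,0]],[1,[-1.5,-3,-48],[0,0,0]]]'; python3 st.py
```

```text
clock: 4.85
tool_pos: [0.5532, 0.1766, 0.0489]
ee_rot: [0.927, 1.356, -0.933]
ft_force: [3.5, -11.2, -9.0]
gripper_width: 0.0208
t 4.85 mag [-1.92  0.33 48.87] f_mag x,y,z [-11.7    0.86  -8.96] w 0.0208
```

```bash
python3 -m handwheel '[[1,[0.5,0,-2],[0,0,0]],[1,[1,0,-4],[0,0,0]],[1,[1,0,-6],[0,0,0]],[1,[1,0,-8],[0,0,0]],[1,[1,0,-10],[0,0,0]]]'; python3 st.py
```

```text
clock: 5.35
tool_pos: [0.5495, 0.186, 0.0489]
ee_rot: [0.928, 1.357, -0.933]
ft_force: [2.0, -11.8, -3.7]
gripper_width: 0.0209
t 5.35 mag [ 8.16  0.35 48.87] f_mag x,y,z [-11.71   2.39  -3.7 ] w 0.0209
```

```bash
cat > ck.py <<'E'
from h import *
import sys
s=bot.state();f=np.array(s['ft_force']);m=mag(s['tool_pos'])[0]
fx=f[:2]@ux
print('t',round(s['clock'],2),'trav',round(m[0]+59.5,2),'mag',m.round(2),'f',np.round([fx,f[:2]@uy,f[2]],2))
sys.exit(1 if abs(fx)>14.0 or abs(fx)<9.5 else 0)
E
M="python3 -m handwheel"
$M '[[1,[0,0,-1],[0,0,0]],[1,[0,0,-2],[0,0,0]],[1,[0,0,-3],[0,0,0]],[1,[0,0,-4],[0,0,0]]]' >/dev/null; python3 ck.py && $M '[[1,[0,0,-1],[0,0,0]],[1,[0,0,-2],[0,0,0]],[1,[0,0,-3],[0,0,0]],[1,[0,0,-4],[0,0,0]]]' >/dev/null && python3 ck.py && $M '[[1,[0,0,-1],[0,0,0]],[1,[0,0,-2],[0,0,0]],[1,[0,0,-3],[0,0,0]],[1,[0,0,-4],[0,0,0]]]'>/dev/null && python3 ck.py && $M '[[1,[0,0,-1],[0,0,0]],[1,[0,0,-2],[0,0,0]],[1,[0,0,-3],[0,0,0]]]'>/dev/null && python3 ck.py
```

```text
t 5.75 trav 71.67 mag [12.17  0.35 48.84] f [-11.25   2.3   -2.65]
t 6.15 trav 75.69 mag [16.19  0.36 48.86] f [-9.85  1.86 -2.42]
t 6.55 trav 79.66 mag [20.16  0.38 48.85] f [-9.58  1.94 -2.34]
t 6.85 trav 82.7 mag [23.2   0.42 48.85] f [-10.86   1.75  -1.76]
```

```bash
sed -i 's/<9.5/<8.0/' ck.py
M="python3 -m handwheel"
$M '[[1,[0,0,-1],[0,0,0]],[1,[0,0,-2],[0,0,0]],[1,[0,0,-3],[0,0,0]]]' >/dev/null; python3 ck.py && $M '[[1,[0,0,-1],[0,0,0]],[1,[0,0,-2],[0,0,0]],[1,[0,0,-3],[0,0,0]]]' >/dev/null && python3 ck.py && $M '[[1,[0,0,-1],[0,0,0]],[1,[0,0,-2],[0,0,0]],[1,[0,0,-3],[0,0,0]]]'>/dev/null && python3 ck.py && $M '[[1,[0,0,-1],[0,0,0]],[1,[0,0,-2],[0,0,0]],[1,[0,0,-3],[0,0,0]]]'>/dev/null && python3 ck.py
```

```text
t 7.15 trav 86.85 mag [27.35  0.46 48.81] f [-7.47  2.06 -2.5 ]
```

```bash
python3 -m handwheel '[[1,[0,0,0],[0,0,0]],[1,[0,0,0],[0,0,0]]]'>/dev/null; python3 ck.py
python3 - <<'E'
from h import *
p=cam('wrist');cv2.imwrite('pics/d_wrist.png',p['img'])
X=cloud(p).reshape(-1,3);X=X[np.isfinite(X[:,0])];M=mag(X);x,y,z=M.T
m=(z>78)&(z<112)&(x>5)&(x<50)&(abs(y)<9);print(np.percentile(M[m],[2,50,90,98],axis=0).round(1))
E
```

```text
t 7.35 trav 87.23 mag [27.73  0.43 48.83] f [-5.82  3.46 -2.75]
[[21.8 -6.4 78.9]
 [32.1  0.6 95. ]
 [35.4  6.4 96.2]
 [35.9  8.  96.6]]
```

View pics/d_wrist.png

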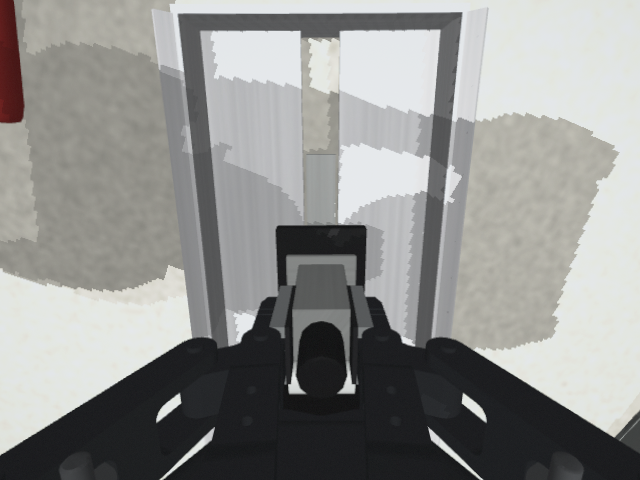

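```bash
python3 -m handwheel '[[1,[0,0,0.7],[0,0,0]],[1,[0,0,1.4],[0,0,0]],[1,[0,0,2],[0,0,0]],[1,[0,0,2],[0,0,0]]]'>/dev/null; python3 ck.py; python3 -m handwheel '[[1,[0,0,0.5],[0,0,0]],[1,[0,0,1],[0,0,0]],[1,[0,0,1],[0,0,0]]]'>/dev/null; python3 ck.py
```

```text
t 7.8 trav 87.0 mag [27.5   0.39 48.81] f [-1.78  4.15  6.52]
t 8.1 trav 86.9 mag [27.4   0.41 48.82] f [0.14 4.49 8.04]
```

```bash
python3 -m handwheel '[[0.2,[-2,0,0],[0,0,0]],[-0.1,[-2,0,0],[0,0,0]],[-0.1,[-2,0,0],[0,0,0]]]'; python3 ck.py;  python3 -m handwheel '[[-0.1,[-40,0,0],[0,0,0]],[-0.1,[-80,0,0],[0,0,0]],[-0.1,[-120,0,0],[0,0,0]],[-0.1,[-160,0,0],[0,0,0]]]'; python3 - <<'E'
from h import *
p=cam('wrist');cv2.imwrite('pics/e_wrist.png',p['img'])
X=cloud(p).reshape(-1,3);X=X[np.isfinite(X[:,0])];M=mag(X);x,y,z=M.T
m=(z>78)&(z<112)&(x>5)&(x<50)&(abs(y)<9);print(np.percentile(M[m],[2,50,90,98],axis=0).round(1))
m=(z>66)&(z<76)&(x>5)&(x<50)&(abs(y)<15);print('post',np.percentile(M[m],[2,50,90,98],axis=0).round(1))
m=(z>66)&(z<76)&(x<5)&(x>-60)&(abs(y)<60);print('paddle top',np.percentile(M[m],[2,50,90,98],axis=0).round(1))
m=(z>78)&(z<91)&(x<-90)&(x>-160)&(abs(y)<60);print('drives',np.percentile(M[m],[2,50,90,98],axis=0).round(1))
q=pickle=None
import pickle
P=pickle.load(open('a_side.pkl','rb'));
for f in('a_side','a_scene'):
    P=pickle.load(open(f+'.pkl','rb'));X=cloud(P);m=(X[...,2]>.062)&(abs(X[...,0]-.48)<.12)&(abs(X[...,1]+.24)<.12)
    n,l=cv2.connectedComponents(m.astype(np.uint8))
    for k in range(1,n):
        Q=X[l==k]
        if len(Q)>15: print(f,len(Q),cv2.minAreaRect((Q[:,:2]*1000).astype(np.float32)),Q.max(0),P['img'][l==k].mean(0))
goto([.46,-.20,.26],72)
E
```

```text
clock: 8.4
tool_pos: [0.5441, 0.2038, 0.0492]
ee_rot: [0.935, 1.36, -0.931]
ft_force: [-0.5, -0.2, 0.6]
gripper_width: 0.0467
t 8.4 trav 86.21 mag [26.71 -1.07 49.16] f [0.01 0.51 0.61]
clock: 8.8
tool_pos: [0.5431, 0.2034, 0.21]
ee_rot: [0.934, 1.361, -0.932]
ft_force: [0.7, 1.0, -0.4]
gripper_width: 0.0469
[[21.  -6.1 79.8]
 [29.4  0.6 95.4]
 [34.5  6.4 96.5]
 [35.1  7.9 97.3]]
post [[17.3 -9.8 66.5]
 [34.   0.6 72.2]
 [38.2 10.8 73.2]
 [38.5 11.7 74. ]]
paddle top [[-32.3 -44.1  66.3]
 [-29.4   0.8  70.6]
 [-28.5  37.   71.9]
 [-28.2  45.3  72.5]]
drives [[-138.2  -48.8   78.6]
 [-126.4   -1.6   84.3]
 [-119.4   39.    85.3]
 [-118.8   47.2   85.8]]
a_side 345 ((477.27691650390625, -268.23553466796875), (14.361978530883789, 98.85458374023438), 71.96431732177734) [ 0.52484424 -0.24632589  0.07835147] [141.12753623 142.30434783 140.53333333]
a_scene 181 ((479.36358642578125, -264.60150146484375), (18.038742065429688, 99.8456802368164), 70.72651672363281) [ 0.52804567 -0.24440861  0.07812477] [95.65745856 98.98895028 99.35359116]
shift [ -45.3 -226.4  345.8] turn [-50.86   0.44  -0.74] norm [8.3 5.9] rows
```

View pics/e_wrist.png

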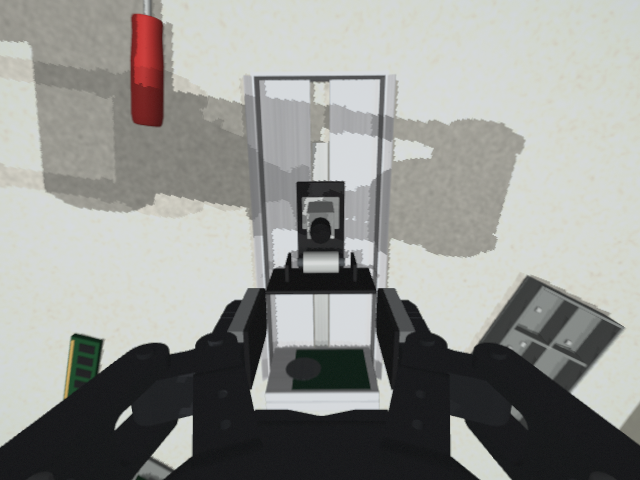

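```bash
python3 -m handwheel '[[-0.1,[-2,-27,40],[-8,0,0]],[-0.1,[-2,-54,80],[-16,0,0]],[-0.1,[-2,-81,120],[-24,0,0]],[-0.1,[-2,-108,160],[-32,0,0]],[-0.1,[-2,-135,200],[-40,0,0]]]'; python3 - <<'E'
from h import *
goto([.478,-.265,.21],72)
E
```

```text
clock: 9.35
tool_pos: [0.4917, -0.0232, 0.2104]
ee_rot: [0.41, 1.53, -0.409]
ft_force: [0.6, -0.1, 0.2]
gripper_width: 0.0473
shift [   0.4 -216.4  108.7] turn [-11.92   0.08  -0.04] norm [4.8 1.4] rows
```

```bash
python3 -m handwheel '[[-0.1,[0,-44,22],[-4,0,0]],[-0.1,[0,-88,44],[-8,0,0]],[-0.1,[0,-132,66],[-12,0,0]],[-0.1,[0,-176,88],[-12,0,0]],[-0.1,[0,-216,109],[-12,0,0]]]'; python3 -m handwheel '[[-0.1,[0,0,0],[0,0,0]]]'; python3 - <<'E'
from h import *
import pickle
p=cam('wrist');cv2.imwrite('pics/f_wrist.png',p['img']);pickle.dump(p,open('f.pkl','wb'))
X=cloud(p)
for lo,hi in((.066,.085),(.052,.066),(.026,.036)):
    m=(X[...,2]>lo)&(X[...,2]<hi)&(abs(X[...,0]-.48)<.12)&(abs(X[...,1]+.24)<.12)
    n,l=cv2.connectedComponents(m.astype(np.uint8))
    for k in range(1,n):
        Q=X[l==k]
        if len(Q)>40: print(lo,len(Q),cv2.minAreaRect((Q[:,:2]*1000).astype(np.float32)),Q.min(0),Q.max(0))
print(bot.landmark_of(p,'drive_mid')[:2])
E
```

```text
clock: 9.85
tool_pos: [0.4772, -0.2656, 0.2103]
ee_rot: [0.25, 1.555, -0.251]
ft_force: [1.5, -0.1, 0.2]
gripper_width: 0.0471
clock: 9.95
tool_pos: [0.4776, -0.2693, 0.21]
ee_rot: [0.252, 1.554, -0.257]
ft_force: [-0.6, 0.1, 0.2]
gripper_width: 0.0472
0.066 1502 ((477.50347900390625, -267.46875), (9.708740234375, 99.47059631347656), 72.42058563232422) [ 0.4290252  -0.28656279  0.06871122] [ 0.52624814 -0.24831075  0.07651789]
0.052 1639 ((499.1939697265625, -202.8457489013672), (11.641826629638672, 97.75210571289062), 72.60293579101562) [ 0.45377897 -0.22085725  0.05201224] [ 0.54713063 -0.18269811  0.0658416 ]
0.026 737 ((497.3760681152344, -210.00804138183594), (14.224649429321289, 95.62349700927734), 68.95877838134766) [ 0.45382602 -0.22422843  0.02602616] [ 0.54455339 -0.18620937  0.0359166 ]
0.026 493 ((474.6457214355469, -275.8343200683594), (5.988842010498047, 69.01841735839844), 72.42230224609375) [ 0.44139784 -0.28847061  0.02613441] [ 0.50812194 -0.26302394  0.03246078]
0.026 517 ((480.1929016113281, -259.41021728515625), (5.557156562805176, 69.51729583740234), 72.12948608398438) [ 0.4466158  -0.27188218  0.02630882] [ 0.51341307 -0.24635427  0.03270685]
[]
```

View pics/f_wrist.png

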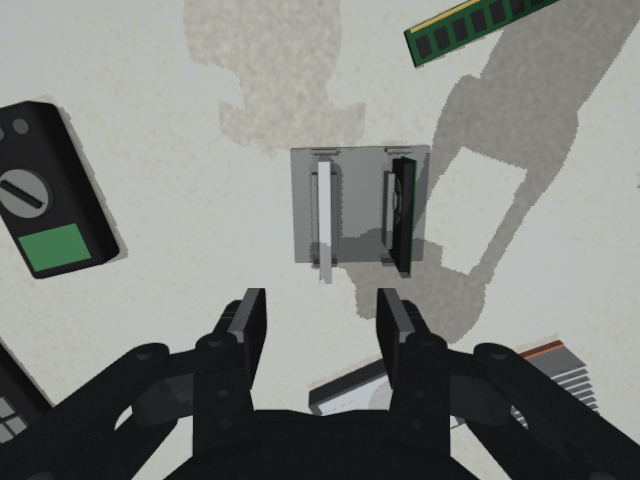

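```bash
python3 - <<'E'
from h import *
goto([.4775,-.2675,.044],72.4)
E
```

```text
shift [165.8  -3.5   1.4] turn [-0.79 -0.01 -0.06] norm [3.3 0.1] rows
```

```bash
python3 -m handwheel '[[-0.1,[40,0,0],[-0.8,0,0]],[-0.1,[80,0,0],[-0.8,0,0]],[-0.1,[110,0,0],[-0.8,0,0]],[-0.1,[110,0,0],[-0.8,0,0]]]'; python3 - <<'E'
from h import *
goto([.4775,-.2675,.044],72.4)
E
```

```text
clock: 10.45
tool_pos: [0.4746, -0.2592, 0.0965]
ee_rot: [0.242, 1.566, -0.234]
ft_force: [-0.1, 0.7, 0.2]
gripper_width: 0.047
shift [52.4 -7.3  5.7] turn [ 0.26 -0.52 -0.22] norm [1.1 0.1] rows
```

```bash
python3 -m handwheel '[[-0.1,[0,-4,3],[0,0,0]],[-0.1,[0,-4,3],[0,0,0]],[-0.1,[0,-4,3],[0,0,0]]]'; python3 - <<'E'
from h import *
goto([.4775,-.2675,.044],72.4)
E
```

```text
clock: 10.75
tool_pos: [0.4804, -0.2686, 0.1023]
ee_rot: [0.237, 1.554, -0.24]
ft_force: [0.7, -0.0, 0.4]
gripper_width: 0.047
shift [58.3  0.2 -3.3] turn [0.18 0.23 0.07] norm [1.2 0. ] rows
```

```bash
python3 -m handwheel '[[-0.1,[20,0,-1],[0,0,0]],[-0.1,[40,0,-2],[0,0,0]],[-0.1,[57,0,-2],[0,0,0]],[-0.1,[57,0,-2],[0,0,0]],[-0.1,[57,0,-2],[0,0,0]]]'; python3 - <<'E'
from h import *
goto([.4775,-.2675,.044],72.4)
E
```

```text
clock: 11.25
tool_pos: [0.4776, -0.2677, 0.0443]
ee_rot: [0.238, 1.556, -0.239]
ft_force: [0.4, -0.2, -0.0]
gripper_width: 0.0467
shift [ 0.3  0.1 -0.2] turn [0.16 0.08 0.02] norm [0. 0.] rows
```

```bash
python3 -m handwheel '[[0.3,[0,0,0],[0,0,0]],[0.6,[0,0,0],[0,0,0]],[1,[0,0,0],[0,0,0]],[1,[0,0,0],[0,0,0]],[1,[0,0,0],[0,0,0]]]';python3 -m handwheel '[[1,[0,0,0],[0,0,0]],[1,[-10,0,0],[0,0,0]],[1,[-20,0,0],[0,0,0]]]'; python3 - <<'E'
from h import *
p=cam('wrist');cv2.imwrite('pics/g_wrist.png',p['img'])
E
```

```text
clock: 11.75
tool_pos: [0.4778, -0.2678, 0.0444]
ee_rot: [0.238, 1.556, -0.24]
ft_force: [-0.5, -0.4, 6.0]
gripper_width: 0.0087
clock: 12.05
tool_pos: [0.4766, -0.2669, 0.0636]
ee_rot: [0.239, 1.559, -0.238]
ft_force: [0.1, 0.1, -1.1]
gripper_width: 0.0086
```

View pics/g_wrist.png

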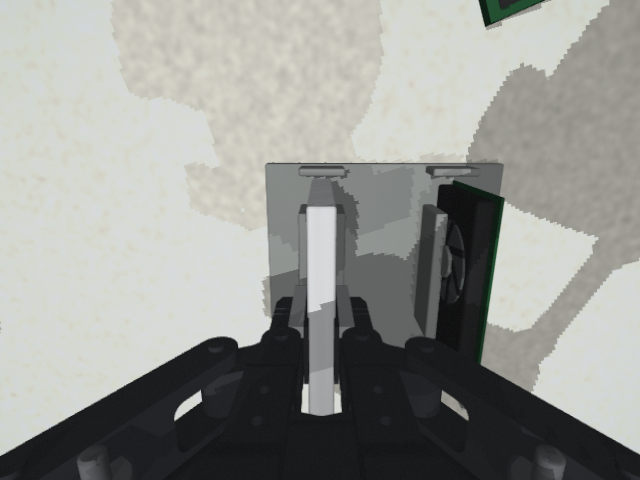

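```bash
python3 -m handwheel '[[1,[-40,0,0],[0,0,0]],[1,[-80,0,0],[0,0,0]],[1,[-110,0,0],[0,0,0]],[1,[-125,0,0],[0,0,0]]]'; python3 - <<'E'
from h import *
print(unmag(-80,.5))
goto([*unmag(-80,.5),.19],111.3)
E
```

```text
clock: 12.5
tool_pos: [0.4782, -0.2681, 0.1919]
ee_rot: [0.237, 1.552, -0.241]
ft_force: [-0.1, -0.3, -1.8]
gripper_width: 0.0084
[0.58139425 0.10378308]
shift [  1.2 385.7 -13. ] turn [-38.73   0.26   0.2 ] norm [7.7 4.5] rows
```

```bash
python3 -m handwheel '[[1,[0,25,-1],[-3,0,0]],[1,[0,70,-2],[-7,0,0]],[1,[0,115,-4],[-12,0,0]],[1,[0,160,-5],[-17,0,0]],[1,[0,205,-7],[-21,0,0]]]'; python3 - <<'E'
from h import *
goto([*unmag(-80,.5),.19],111.3)
E
```

```text
clock: 13.0
tool_pos: [0.532, -0.068, 0.1887]
ee_rot: [-0.051, 1.569, 0.051]
ft_force: [-0.1, -0.2, -1.1]
gripper_width: 0.0084
shift [ -1.3 168.2  60.5] turn [-1.759e+01  4.000e-02  1.000e-02] norm [3.6 2. ] rows
```

```bash
python3 -m handwheel '[[1,[0,45,16],[-5,0,0]],[1,[0,90,32],[-9,0,0]],[1,[0,130,46],[-13,0,0]],[1,[0,160,57],[-17.6,0,0]],[1,[0,168,60.5],[-17.6,0,0]]]'; python3 -m handwheel '[[1,[0,168,60.5],[-17.6,0,0]]]' >/dev/null ; python3 - <<'E'
from h import *
goto([*unmag(-80,.5),.19],111.3)
E
```

```text
clock: 13.5
tool_pos: [0.5822, 0.1053, 0.1884]
ee_rot: [-0.292, 1.55, 0.294]
ft_force: [-0.8, -0.2, -0.4]
gripper_width: 0.0086
shift [ -1.5 -39.1 -22.5] turn [ 8.42 -0.06  0.22] norm [0.9 1. ] rows
```

```bash
python3 -m handwheel '[[1,[0,-20,-11],[4,0,0]],[1,[0,-39,-22],[8.4,0,0]],[1,[0,-39,-22],[8.4,0,0]],[1,[0,-39,-22],[8.4,0,0]]]'; python3 - <<'E'
from h import *
goto([*unmag(-80,.5),.15],111.3);print(mag(bot.state()['tool_pos']))
E
```

```text
clock: 14.0
tool_pos: [0.5806, 0.1064, 0.1884]
ee_rot: [-0.291, 1.551, 0.292]
ft_force: [0.9, -0.9, -1.3]
gripper_width: 0.0086
shift [38.4 -2.7 -0.2] turn [-0.02 -0.   -0.02] norm [0.8 0. ] rows
[[-77.29981781   0.30153636 188.41762425]]
```

```bash
python3 -m handwheel '[[1,[30,0,0],[0,0,0]],[1,[60,-1,0],[0,0,0]],[1,[84,-1.5,0],[0,0,0]],[1,[90,-1.5,0],[0,0,0]],[1,[90,-1.5,0],[0,0,0]]]'; python3 - <<'E'
from h import *
goto([*unmag(-80,.5),.056],111.3);print(mag(bot.state()['tool_pos']))
import pickle
p=cam('wrist');cv2.imwrite('pics/i_wrist.png',p['img']);pickle.dump(p,open('i.pkl','wb'))
X=cloud(p).reshape(-1,3);X=X[np.isfinite(X[:,0])];M=mag(X);x,y,z=M.T
m=(z>115)&(z<135)&(abs(x+78)<7)&(abs(y)<60);print('drive',m.sum(),np.percentile(M[m],[1,2,50,98,99],axis=0).round(1))
q=cam('side');cv2.imwrite('pics/i_side.png',q['img'])
E
```

```text
clock: 14.5
tool_pos: [0.5808, 0.1056, 0.0976]
ee_rot: [-0.292, 1.553, 0.293]
ft_force: [-0.6, 0.2, -1.1]
gripper_width: 0.0085
shift [41.6 -2.  -0. ] turn [ 0.04 -0.1  -0.05] norm [0.8 0. ] rows
[[-78.05723269   0.38581715  97.63803837]]
drive 6915 [[-84.3 -27.4 118.1]
 [-84.  -26.1 120.5]
 [-78.1  12.  127.6]
 [-72.3  50.4 133.7]
 [-71.8  50.5 133.9]]
```

View pics/i_wrist.png

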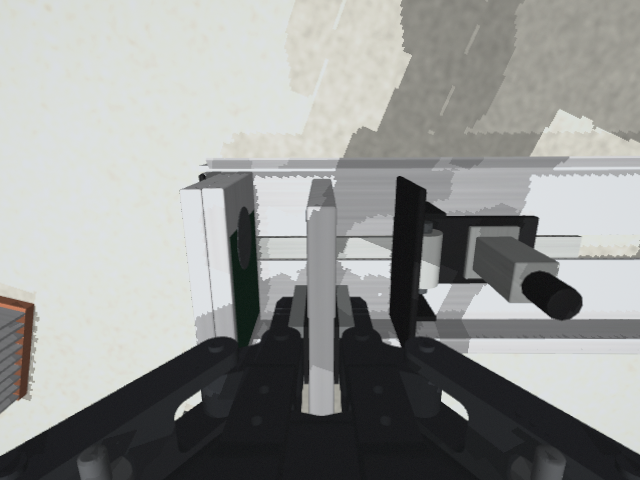

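```bash
python3 - <<'E'
from h import *
import pickle
p=pickle.load(open('i.pkl','rb'))
X=cloud(p).reshape(-1,3);X=X[np.isfinite(X[:,0])];M=mag(X);x,y,z=M.T
for xa,xb in((-60,-20),(20,80),(-115,-90)):
    m=(z>36)&(z<50)&(x>xa)&(x<xb)&(abs(y)<66);print(xa,m.sum(),np.percentile(M[m&(y>0)][:,1],[1,50,99]).round(1),np.percentile(M[m&(y<0)][:,1],[1,50,99]).round(1) if (m&(y<0)).any() else '')
m=(z>80)&(z<91)&(x>-142)&(x<-116)&(abs(y)<60);print(np.percentile(M[m],[1,50,99],axis=0).round(1))
m=(z>35)&(z<76)&(x>-50)&(x<-20)&(abs(y)<60);print('pad',np.percentile(M[m],[1,50,99],axis=0).round(1))
E
```

```text
-60 2146 [ 1.4 53.8 59.8] [-54.9 -27.7  -0.4]
20 3451 [11.4 56.  60.2] [-58.8 -54.6 -50.8]
-115 606 [52.5 56.  59.3] 
[[-138.5  -22.7   80.6]
 [-128.8   16.5   84.3]
 [-119.8   49.1   85.8]]
pad [[-48.  -53.4  35.6]
 [-32.3  15.5  54.6]
 [-20.3  59.4  72.2]]
```

View pics/i_side.png

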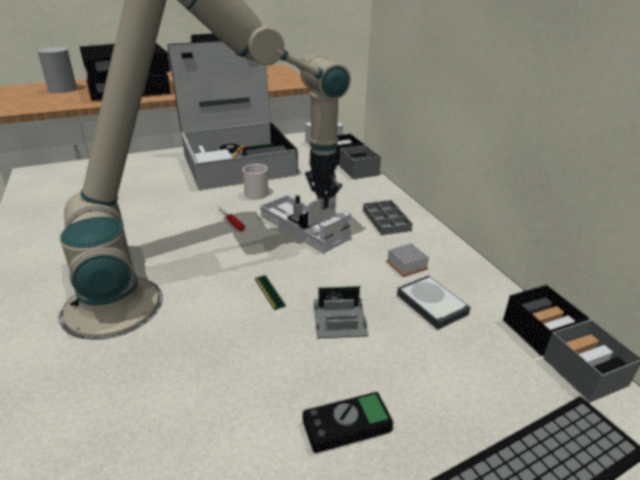

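```bash
python3 -m handwheel '[[1,[9,0,0],[0,0,0]],[1,[18,0,0],[0,0,0]],[1,[27,0,0],[0,0,0]],[1,[35,0,0],[0,0,0]],[1,[38,0,0],[0,0,0]]]'>/dev/null; python3 st.py;  python3 -m handwheel '[[1,[1,0,0],[0,0,0]],[1,[2,0,0],[0,0,0]],[1,[2,0,0],[0,0,0]]]'>/dev/null; python3 st.py
```

```text
t 15.1 mag [-77.94   0.67  58.95] f_mag x,y,z [ 0.21  0.99 -1.48] w 0.0084
t 15.4 mag [-78.28  -0.36  58.46] f_mag x,y,z [-0.31 -0.36 -1.07] w 0.0087
```

```bash
python3 -m handwheel '[[1,[1,0,0],[0,0,0]],[1,[2,0,0],[0,0,0]]]'>/dev/null; python3 st.py;  python3 -m handwheel '[[1,[1,0,0],[0,0,0]],[1,[2,0,0],[0,0,0]]]'>/dev/null; python3 st.py
```

```text
t 15.6 mag [-78.32  -0.35  56.54] f_mag x,y,z [ 0.45  0.01 -0.84] w 0.0089
t 15.8 mag [-7.822e+01 -6.000e-02  5.436e+01] f_mag x,y,z [ 0.65  2.16 12.35] w 0.0084
```

```bash
python3 -m handwheel '[[1,[0.5,0,0],[0,0,0]],[1,[1,0,0],[0,0,0]]]'>/dev/null; python3 st.py
```

```text
t 16.0 mag [-7.822e+01 -7.000e-02  5.435e+01] f_mag x,y,z [-0.23  3.65  9.94] w 0.0086
```

```bash
python3 -m handwheel '[[1,[-0.8,0,0],[0,0,0]],[1,[-1.5,0,0],[0,0,0]],[1,[-1.5,0,0],[0,0,0]]]'>/dev/null; python3 st.py; python3 -m handwheel '[[0.65,[0,0,0],[0,0,0]],[0.45,[0,0,0],[0,0,0]],[0.45,[0,0,0],[0,0,0]]]'>/dev/null; python3 st.py; python3 - <<'E'
from h import *
p=cam('wrist');cv2.imwrite('pics/j_wrist.png',p['img'])
E
```

```text
t 16.3 mag [-78.21  -0.13  54.63] f_mag x,y,z [-0.7   0.16 -0.07] w 0.009
t 16.6 mag [-78.24  -0.22  54.77] f_mag x,y,z [0.7  0.49 0.78] w 0.0234
```

View pics/j_wrist.png

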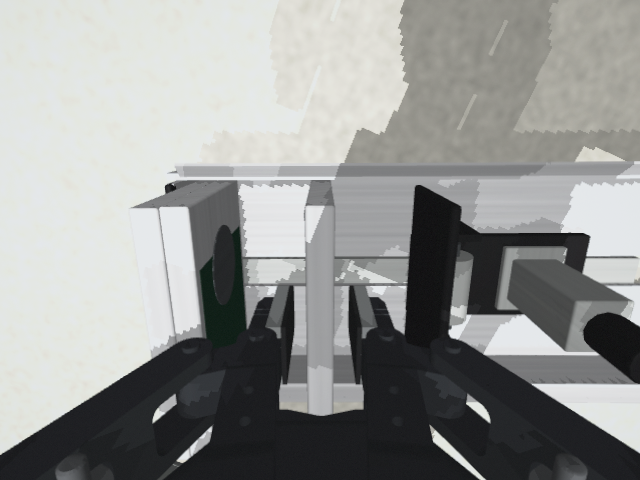

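```bash
python3 -m handwheel '[[0.45,[-12,0,0],[0,0,0]],[0.45,[-28,0,0],[0,0,0]],[0.45,[-50,0,0],[0,0,0]],[0.45,[-85,0,0],[0,0,0]],[0.45,[-120,0,0],[0,0,0]]]'>/dev/null; python3 st.py; python3 - <<'E'
from h import *
import pickle
p=cam('wrist');cv2.imwrite('pics/k_wrist.png',p['img']);pickle.dump(p,open('k.pkl','wb'))
X=cloud(p).reshape(-1,3);X=X[np.isfinite(X[:,0])];M=mag(X);x,y,z=M.T
for lo,hi in ((80,90),(60,70)):
    m=(z>lo)&(z<hi)&(abs(x+78)<15)&(abs(y)<60);print('drive',lo,m.sum(),np.percentile(M[m],[1,50,99],axis=0).round(1))
m=(z>80)&(z<100)&(abs(x-28)<15)&(abs(y)<15);print('knob',np.percentile(M[m],[1,50,99],axis=0).round(1))
goto([*unmag(27.8,.5),.13],21.3)
E
```

```text
t 17.15 mag [-7.813e+01  1.700e-01  1.765e+02] f_mag x,y,z [-0.13 -1.1  -0.01] w 0.0232
drive 80 2023 [[-83.7 -48.   81.7]
 [-78.9   5.6  84.2]
 [-74.2  49.5  85.7]]
drive 60 22 [[-82.9  49.7  60.1]
 [-78.6  50.   67.3]
 [-75.   50.1  69.7]]
knob [[19.2 -6.2 80.5]
 [24.9  2.4 95.1]
 [34.1  8.5 96.8]]
shift [ 52.9 107.3  -4.6] turn [-89.93   0.36   0.68] norm [ 2.4 10.5] rows
```

View pics/k_wrist.png

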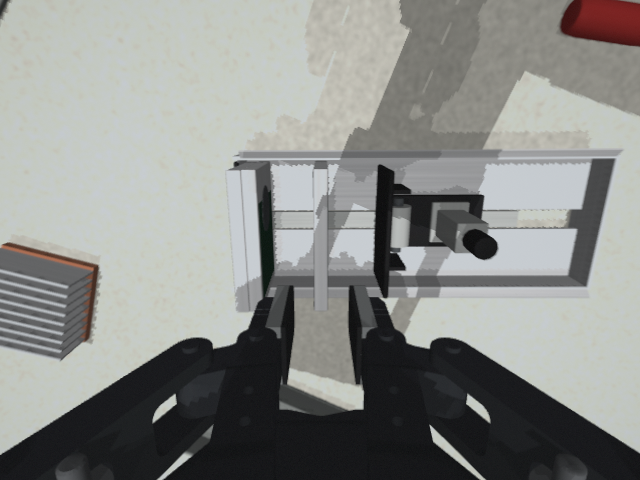

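```bash
python3 -m handwheel '[[0.2,[10,35,-1],[0,0,0.6]],[0.2,[25,75,-2],[0,0,0.6]],[0.2,[40,106,-3],[0,0,0.6]],[0.2,[46,107.3,-3],[0,0,0.6]],[0.2,[46,107.3,-3],[0,0,0.6]]]'>/dev/null; python3 -m handwheel '[[0.2,[0,0,0],[0,0,0]],[0.2,[0,0,0],[0,0,0]]]'>/dev/null; python3 st.py; python3 - <<'E'
from h import *
goto([*unmag(27.8,.5),.080],111.3)
p=cam('wrist');cv2.imwrite('pics/l_wrist.png',p['img'])
E
```

```text
t 17.9 mag [ 27.85   2.14 129.7 ] f_mag x,y,z [ 0.94 -0.71 -0.47] w 0.0342
shift [49.7 -0.5  1.5] turn [-0.01  0.11 -0.57] norm [1.  0.1] rows
```

View pics/l_wrist.png

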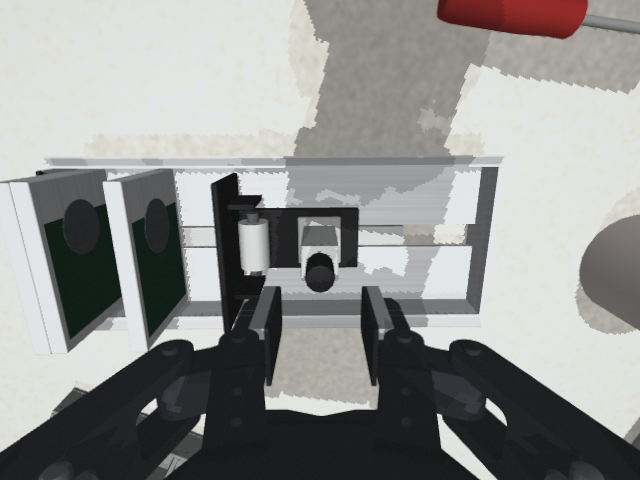

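```bash
python3 -m handwheel '[[0.2,[18,0,0.5],[0,0,-0.5]],[0.2,[36,0,1],[0,0,-0.5]],[0.2,[49,0,1.5],[0,0,-0.5]],[0.2,[49,0,1.5],[0,0,-0.5]],[0.2,[49,0,1.5],[0,0,-0.5]]]'>/dev/null; python3 st.py
```

```text
t 18.45 mag [29.15  1.21 79.98] f_mag x,y,z [-0.11 -0.91 -0.37] w 0.0344
```

Close on the knob, nudged 1 mm forward.

```bash
python3 -m handwheel '[[0.4,[0,-1,0],[0,0,0]],[0.6,[0,-1,0],[0,0,0]],[1,[0,-1,0],[0,0,0]],[1,[0,-1,0],[0,0,0]],[1,[0,-1,0],[0,0,0]]]'>/dev/null; python3 st.py; python3 - <<'E'
from h import *
p=cam('wrist');cv2.imwrite('pics/m_wrist.png',p['img'])
print(R.from_rotvec(bot.state()['ee_rot']).as_matrix().round(3))
E
```

```text
t 18.95 mag [27.82  0.69 80.94] f_mag x,y,z [-3.53 -0.08  6.2 ] w 0.0135
[[ 0.002 -0.365  0.931]
 [ 0.001  0.931  0.365]
 [-1.     0.     0.002]]
```

View pics/m_wrist.png

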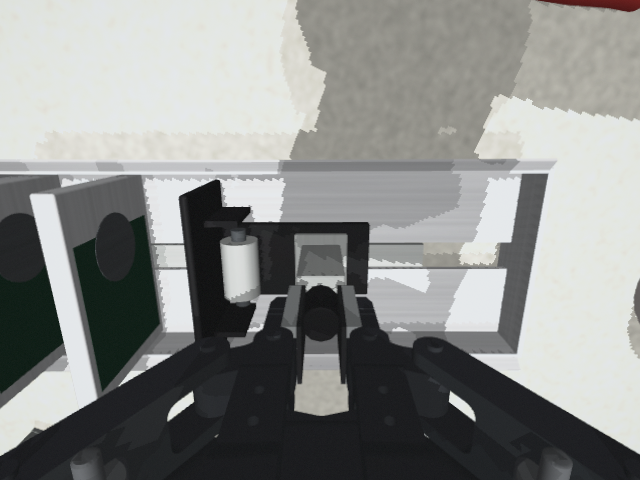

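```bash
python3 -m handwheel '[[1,[0,1,0],[0,0,0]],[1,[-2,2,0],[0,0,0]],[1,[-4,2,0],[0,0,0]]]'>/dev/null; python3 st.py; python3 -m handwheel '[[1,[-2,0,0],[0,0,0]],[1,[-4,0,0],[0,0,0]],[1,[-6,0,0],[0,0,0]],[1,[-8,0,0],[0,0,0]]]'>/dev/null; python3 st.py;
```

```text
t 19.3 mag [28.38  0.83 83.57] f_mag x,y,z [-6.95 -1.56 -3.78] w 0.0135
t 19.7 mag [28.    0.84 91.32] f_mag x,y,z [-8.15 -1.51 -3.39] w 0.0138
```

```bash
python3 -m handwheel '[[1,[-2,0,0],[0,0,0]],[1,[-2.5,-2,0],[0,0,0]],[1,[-2.5,-5,0],[0,0,0]],[1,[-2.5,-9,0],[0,0,0]],[1,[-2.5,-13,0],[0,0,0]]]'>/dev/null; python3 st.py; python3 -m handwheel '[[1,[0,-4,0],[0,0,0]],[1,[0,-8,0],[0,0,0]],[1,[0,-12,0],[0,0,0]],[1,[0,-16,0],[0,0,0]],[1,[0,-19,0],[0,0,0]]]'>/dev/null; python3 st.py;
```

```text
t 20.2 mag [14.95  0.81 93.72] f_mag x,y,z [-7.17 -1.64 -3.75] w 0.0135
t 20.7 mag [-4.12  0.71 93.69] f_mag x,y,z [-7.73 -1.88 -4.1 ] w 0.0134
```

```bash
python3 -m handwheel '[[1,[0,-2,0],[0,0,0]],[1,[0,-4,0],[0,0,0]],[1,[0,-6,0],[0,0,0]],[1,[0,-8,0],[0,0,0]],[1,[0,-10,0],[0,0,0]]]'>/dev/null; python3 st.py; python3 -m handwheel '[[1,[0,-2,0],[0,0,0]],[1,[0,-4,0],[0,0,0]],[1,[0,-6,0],[0,0,0]],[1,[0,-8,0],[0,0,0]],[1,[0,-10,0],[0,0,0]]]'>/dev/null; python3 st.py; python3 - <<'E'
from h import *
p=cam('wrist');cv2.imwrite('pics/n_wrist.png',p['img'])
E
```

```text
t 21.2 mag [-13.8    0.71  93.66] f_mag x,y,z [-6.5  -0.65 -4.46] w 0.0135
t 21.7 mag [-23.52   0.69  93.63] f_mag x,y,z [-6.99 -1.86 -5.02] w 0.0135
```

View pics/n_wrist.png

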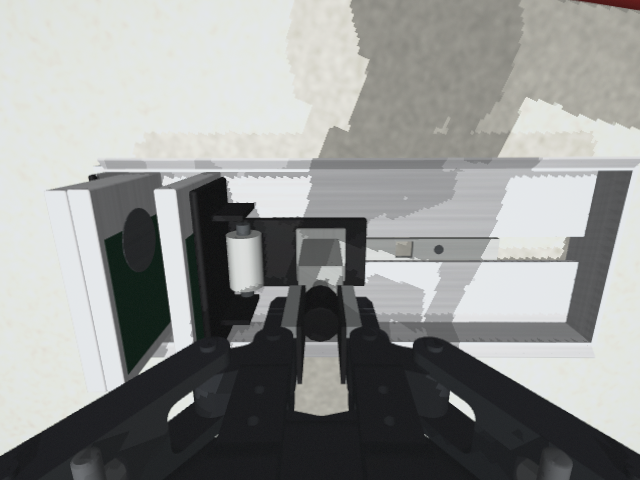

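```bash
python3 -m handwheel '[[1,[0,-2,0],[0,0,0]],[1,[0,-4,0],[0,0,0]],[1,[0,-6,0],[0,0,0]],[1,[0,-8,0],[0,0,0]],[1,[0,-10,0],[0,0,0]]]'>/dev/null; python3 st.py; python3 -m handwheel '[[1,[0,-2,0],[0,0,0]],[1,[0,-4,0],[0,0,0]],[1,[0,-6,0],[0,0,0]],[1,[0,-8,0],[0,0,0]],[1,[0,-10,0],[0,0,0]]]'>/dev/null; python3 st.py; python3 - <<'E'
from h import *
p=cam('wrist');cv2.imwrite('pics/o_wrist.png',p['img'])
E
```

```text
t 22.25 mag [-33.48   0.59  93.65] f_mag x,y,z [-6.36 -1.13 -4.12] w 0.0132
t 22.75 mag [-43.43   0.59  93.62] f_mag x,y,z [-5.18 -1.29 -5.  ] w 0.0131
```

View pics/o_wrist.png

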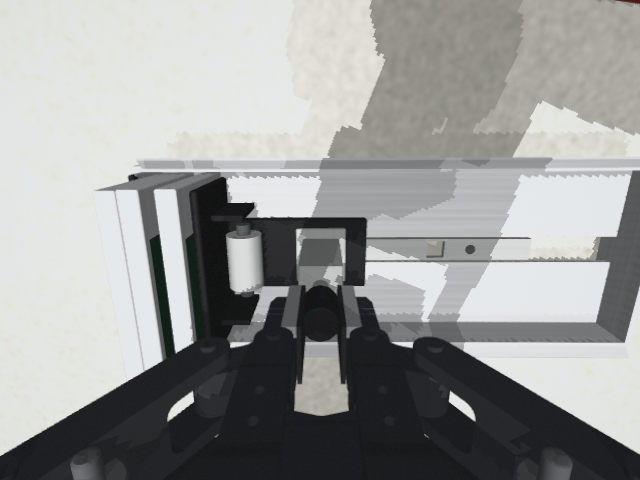

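```bash
python3 -m handwheel '[[1,[0,-1,0],[0,0,0]],[1,[0,-2,0],[0,0,0]],[1,[0,-3,0],[0,0,0]],[1,[0,-4,0],[0,0,0]],[1,[0,-5,0],[0,0,0]]]'>/dev/null; python3 st.py; python3 -m handwheel '[[1,[0,-1,0],[0,0,0]],[1,[0,-2,0],[0,0,0]]]'>/dev/null; python3 st.py;python3 -m handwheel '[[1,[0,-1,0],[0,0,0]],[1,[0,-2,0],[0,0,0]]]'>/dev/null; python3 st.py
```

```text
t 23.3 mag [-48.37   0.58  93.61] f_mag x,y,z [-6.61 -2.78 -3.05] w 0.0136
t 23.5 mag [-50.01   0.57  93.58] f_mag x,y,z [-3.35 -1.76 -3.46] w 0.0135
t 23.7 mag [-50.28   0.67  93.77] f_mag x,y,z [ 0.14 -4.16 -4.08] w 0.0133
```

```bash
python3 -m handwheel '[[1,[1.5,-0.5,0],[0,0,0]],[1,[3,-0.5,0],[0,0,0]],[1,[4.5,-0.5,0],[0,0,0]],[1,[4.5,-0.5,0],[0,0,0]]]'>/dev/null; python3 st.py
```

```text
t 24.1 mag [-50.34   0.78  89.59] f_mag x,y,z [ 1.22 -3.89 -2.96] w 0.0134
```

```bash
python3 -m handwheel '[[1,[0.7,0,0],[0,0,0]],[1,[1.2,0,0],[0,0,0]],[1,[1.2,0,0],[0,0,0]]]'>/dev/null; python3 st.py; python3 -m handwheel '[[0.8,[0,0,0],[0,0,0]],[0.5,[0,0,0],[0,0,0]],[0.2,[0,0,0],[0,0,0]],[0.2,[0,0,0],[0,0,0]]]'>/dev/null; python3 st.py; python3 - <<'E'
from h import *
p=cam('wrist');cv2.imwrite('pics/p_wrist.png',p['img'])
E
```

```text
t 24.4 mag [-50.35   0.73  88.85] f_mag x,y,z [ 1.75 -6.04 -2.9 ] w 0.0132
t 24.8 mag [-50.9    2.56  88.46] f_mag x,y,z [ 0.38 -0.52  0.09] w 0.0342
```

View pics/p_wrist.png

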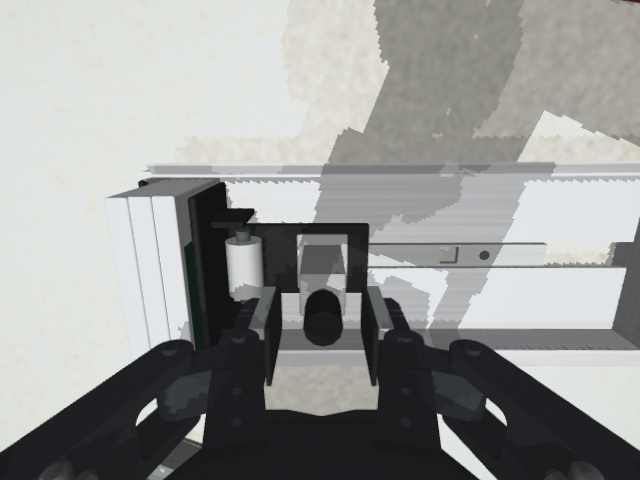

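Three drives lie flush and the follower is tight. Retreat upward and check.

```bash
python3 -m handwheel '[[0.2,[-15,0,0],[0,0,0]],[0.2,[-45,0,0],[0,0,0]],[0.2,[-85,0,0],[0,0,0]],[0.2,[-120,0,0],[0,0,0]],[0.2,[-120,0,0],[0,0,0]]]'>/dev/null; python3 st.py; python3 - <<'E'
from h import *
p=cam('wrist');cv2.imwrite('pics/q_wrist.png',p['img'])
X=cloud(p).reshape(-1,3);X=X[np.isfinite(X[:,0])];M=mag(X);x,y,z=M.T
for n,m in (('drives',(z>79)&(z<92)&(x<-95)&(x>-160)&(abs(y)<60)),('paddle',(z>66)&(z<75)&(x<-80)&(x>-115)&(abs(y)<46)),('knob',(z>86)&(z<112)&(abs(x+50)<14)&(abs(y)<14)),('post',(z>66)&(z<76)&(abs(x+50)<16)&(abs(y)<14))):
    print(n,m.sum(),np.percentile(M[m],[1,50,99],axis=0).round(1).tolist())
q=cam('side');cv2.imwrite('pics/q_side.png',q['img'][140:370,180:480])
E
```

```text
t 25.35 mag [-52.07  -1.27 214.12] f_mag x,y,z [ 0.14 -0.63  0.11] w 0.0344
drives 4762 [[-138.6, -48.7, 80.1], [-124.2, 3.7, 84.3], [-110.5, 48.7, 85.9]]
paddle 772 [[-110.9, -45.0, 66.5], [-108.5, 3.3, 71.1], [-106.5, 45.3, 74.8]]
knob 451 [[-58.1, -6.5, 87.0], [-50.8, 2.3, 103.0], [-43.5, 8.2, 104.6]]
post 392 [[-61.2, -10.2, 67.3], [-50.8, 6.4, 72.1], [-40.2, 11.4, 73.9]]
```

View pics/q_wrist.png

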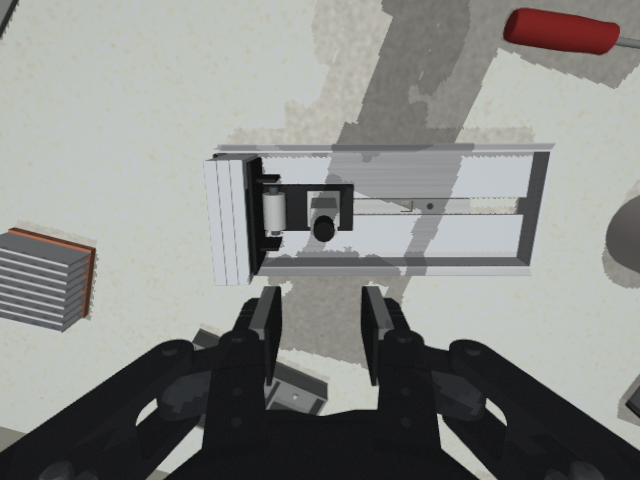

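View pics/q_side.png

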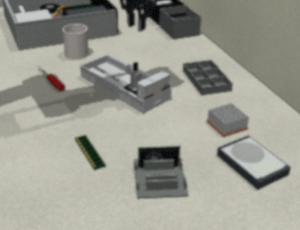

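```bash
python3 -c "
from bench import bot
print(bot.close_job())"
```

```text
the job is handed in; nothing more can be done
None
```

The magazine is topped up and I handed the job in at about 25 s of the 72 s allowed; closing it gives no verdict.

**Latching:** I drew the follower back by the post until the lock pin dropped, at about 87 mm of travel. The pull fell off, and in the wrist picture the knob top went from about 104 mm to 96 mm. I eased it onto the catch before letting go. My pull never read above about 12 N.

**Loading:** I took the drive from the holder and set it upright on the magazine floor between the standing drives and the follower. It touched down with one reading of about 12 N. I took that load off before opening the fingers.

**Closing up:** I lifted the knob about 13 mm and eased the follower forward, mostly at 2–4 mm per 0.1 s. When the load went to zero, the drives were carrying the spring. I then lowered the pin onto the strip and released the knob.

**Last checks:**
- **Drives:** The wrist view shows three drives upright and flush. They span about 28 mm against a nominal 28.5 mm, with their tops at about 86 mm.
- **Follower:** The paddle is within 0.5 mm of the last drive's face. The follower sits about 9 mm back (nominal 9.5 mm), with the knob top at about 104 mm, so the pin is riding on the strip.
- **Surroundings:** The card and every other bystander in view look undisturbed. The robot was clear and reading no force.

**Checks that disagreed or went wrong:**
- **Magazine position:** My first estimate of its centre along its length was about 7 mm off, so I worked from the measured post and drives instead.
- **Repeated move:** While carrying the drive I repeated one move by mistake. It shifted the tool about 40 mm in free air and I corrected it at once.

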